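Gauge the depth of the hole drilled in a driftwood plinth

TASK

Take the depth gauge out of its wooden tool block, lower its rod into the hole drilled in the top of the driftwood plinth and bring its crossbar down flat onto the wood. Push the rod on down through the crossbar until it bottoms out, gently, as the wood dents easily, and hold it firmly against the bottom for two seconds. Then let go and leave the gauge standing there ready to be read, rod on the bottom and crossbar flat on the wood, with everything else on the table where it was.

Things in the scene. Friction and masses are not known exactly. Their poses are not given: they have to be found in the camera images.
- gauge: T-shaped depth gauge, 150 g, hung upright in the tool block by its crossbar: a steel rod 10 mm in diameter with dark rings every 10 mm, its last 5 mm tapering to a flat tip 6 mm across; on top a dark knurled head: flange 22 mm across, 99 to 102 mm from the tip, then the grip, 16 mm in diameter, from 102 to 118 mm (the top). Origin at the centre of the tip; z up along the rod, x along the crossbar
- gauge_stop (a joint): the crossbar: an aluminium bar 70 mm long (gauge's x), 18 mm wide (y), 16 mm tall, the rod passing through its middle. Value: how far (m) the rod sticks out below the bar (0.018 to 0.083; starts at about 0.022; grows as the rod is pushed down). A spring grips the rod: the bar stays where it is when the gauge is carried by its head; the rod slides through when pushed with some 3 N
- stop_foot (a point): centre of the underside of the crossbar, on the rod's axis (z up along the rod, x along the bar)
- bore: the blind hole drilled in the plinth's top: round, 12 mm in diameter, straight down, with a flat bottom (bore_floor_c0, a wooden disc 12 mm thick). Its depth is not known: anything from 32 to 80 mm, different each time, always more than the rod sticks out at the start. Origin at the centre of the mouth, at the height of the plinth's top face; z up
- plinth: block of dark reddish-brown driftwood, 130 x 100 mm and 95 mm tall, with wavy sides, short root toes at the foot that reach up to 120 mm from its middle, and a planed flat level top of lighter fresh wood with one drilled hole, 15 mm to +x and 10 mm to -y of the middle. It does not move. Origin at the centre of the underside, z up, x along the long side
- stand: light wooden tool block, 120 x 60 mm and 45 mm tall, fixed to the table. The gauge's hole is 13 mm wide and 30 mm deep, 20 mm to -x of the middle; two short dark drill bits stand 42 mm to +x of the middle, their tops up to 80 mm above the table. Origin at the centre of the underside, z up
- steel_rule: bystander: steel rule lying flat, 160 x 26 x 4 mm. Leave alone
- mallet: bystander: wooden mallet lying on its side, 60 mm head, handle 200 mm. Leave alone
- brush: bystander: small brush lying on the table. Leave alone
- wax_jar: bystander: closed jar, 68 mm wide, 60 mm tall. Leave alone
- tape: bystander: roll of paper tape lying flat, 84 mm across, 24 mm tall. Leave alone
- carton: bystander: cardboard carton, 170 x 110 x 65 mm. Leave alone
- knot: bystander: small loose piece of driftwood, 130 mm long, 50 mm tall. Leave alone
- screwdriver: bystander: screwdriver lying on the table. Leave alone
Mind the look-alikes: they are no part of the job. Leave any blue look-alike of the gauge alone.

How it is judged:
On the way, in this order (a step that is already met when the one before it is completed fails the run):
1. the rod is in the hole and the crossbar lies on the wood (horizontal distance between stop_foot and bore below 0.004 m and z of stop_foot in the frame of bore below 0.002 m and contact force between gauge and plinth above 0.5 N), for 0.2 s.
2. the crossbar on the wood, the rod is held against the bottom of the hole with more than 4 N for a second and a half (horizontal distance between stop_foot and bore below 0.004 m and z of stop_foot in the frame of bore below 0.002 m and contact force between gauge and bore above 4 N), for 1.5 s.
At the end, for the whole second after the job is handed in: The gauge stands in the plinth's hole, let go and still, upright within 3.4 degrees, its crossbar within 2 mm of the plinth's top face and the rod's tip within 1.7 mm of the bottom of the hole (less than 7.7 mm from the middle of the 12 mm thick floor that closes it) (horizontal distance between stop_foot and bore below 0.004 m and z of stop_foot in the frame of bore below 0.002 m and distance between gauge and bore_floor_c0 below 0.0077 m and angle between gauge's own z axis and vertical below 0.06 rad and linear speed of gauge below 0.01 m/s); the robot touches nothing.
It fails at once if the gauge bears on the plinth, or on the bottom of the hole, with more than 25 N (the wood dents) (contact force between gauge and plinth above 25 N or contact force between gauge and bore above 25 N).
It fails at once if the robot presses on the plinth with more than 25 N (contact force between the arm and plinth above 25 N).
It fails at once if a bystander is shifted by more than 30 mm (distance of any of steel_rule, mallet, brush, wax_jar, tape, carton, knot, screwdriver from where it was at the start of the episode above 0.03 m).
It also fails if it takes over 59 s, if anything falls off the work surface, if the arm or the gripper's body presses on something with over 40 N, if the wrist force passes 120 N, or if a joint passes its speed limit or range.

ROBOT

A 6-joint arm with a two-finger parallel gripper is mounted at the origin on the work surface. World frame = base frame: x ahead of the robot, y to its left, z up, the work surface at z = 0. Lengths are in m, angles in rad, forces in N, time in s.
With the tool pointing down it reaches from about 0.35 to 0.775 m from the base axis. Payload 5.5 kg.
Tool frame: the origin (TCP) lies midway between the tips of the shut fingers; the grasp point (between the pads) lies 19 mm behind it; z points along the fingers, x is the direction in which the jaws open and shut, and the axes are right-handed (so a half turn about z gives the same grasp; the last joint's range is limited). The gripper opens to 85 mm and grips with 20 to 120 N. Pads are 22 mm wide; open, the fingers measure 114 mm over their backs; the gripper's body (76 mm by 85 mm) begins 54 mm behind the grasp point. The pads swing forward as they close: fully open they stand 13 mm farther back than shut.
Start: joints at [1.175, 0.313, 0.046, 1.304, 0, 1.431], TCP at [0.146, 0.556, 0.231] pointing down, gripper open.
Joint ranges: [-2.76, 2.76], [-0.86, 1.69], [-1.03, 1.26], [-2.2, 2.34], [-1.47, 1.5], [-3.14, 3.14]. Speed limits (rad/s): [2.57, 2.57, 3.14, 3.14, 3.14, 3.14].

INTERFACE

Orientations are given as a unit quaternion [w, x, y, z].
In Python, from workcell import env gives the robot as it stands. The module is installed in compiled form; this text tells all that it offers.
- The arm moves only by the tool apply_moves, never from a script. Its argument "moves" is a list of rows, each a list of 3 entries, a list of its own where there are three numbers: the shift along the tool's x, y, z in cm, then the turn about the tool's z in degrees, then the opening, from 0 (shut) to 1 (fully open). In form: [[[x, y, z], yaw, gripper], ...]. A call has exactly 10 rows; each row is the pose to reach, as a shift and turn from the pose commanded when the call began, along the tool's axes at that moment; what a row does not reach only later rows make up. A row lasts 1/8 s, in which the tool goes at most 62.5 mm and 10.7 degrees, less where a joint would pass 70% of its speed; a pose out of reach is approached as far as the arm can. A call with a gripper value outside its range is refused whole. The fingers move at their own pace and stop on an object; "squeeze" is the grip in N (left out, the last holds). Time passes only in rows, so rows that repeat a pose let the fingers close, or fill a call up. It gives the time, the measured TCP pose, the force and the opening at its end, in the units of the state.
- env.get_state(): the state, without advancing time (a new reading comes with each control period).
- env.read_camera(name): name is "scene" or "top" or "wrist"; returns a dict with "pixels" (400x640x3 uint8, red, green, blue), "fov_y" (degrees; the focal length in pixels is half the picture's height over the tangent of half this angle, whatever the lens; pixels are square), "cx", "cy" (the principal point, pixels), "world_from_camera" (4x4, takes a point from camera to world coordinates); the wrist camera has in their place "hand_eye" (4x4, takes a point from camera to tool coordinates, whose origin is the TCP and whose axes are the tool frame's). Camera axes: x right, y down, z forward; pixel columns grow to the right and rows downward; lengths in m; the calibration is good to about 2 mm. The wrist camera is an equidistant fisheye: a pixel r from the principal point sees the ray r / f radians off the axis. A picture is of the moment at which its call begins: read the wrist's pose just before it. There is no depth.
- env.hand_in(): hands the job in, once; it reports no verdict.
The state is a dict: "clock": time; "joint_pos": joint angles; "qvel": joint speeds; "tau": joint torques, N m; "tcp_pos": TCP position; "orientation": TCP orientation; "wrist_force": force on the tool from outside, world axes, zero at the start; "ft_torque": the same for the moment, N m; "finger_gap": finger opening in m.
Only numpy, scipy, OpenCV 4.12 (cv2) and the standard library are available. Lean on these libraries where they do the work, as an engineer would, in place of code of your own. Each camera call takes 0.05 s, during which the arm holds its last target.

## Working session

There is one attempt and no reset: what is moved stays moved. The work goes in short steps, Python scripts to look and compute and a tool call to move; the robot and the scene stay as the last step left them, time stands still between calls to the robot, and variables do not carry over. Pictures are saved under pics/ and viewed, and the job is handed in when it is done.

Besides the shell and the picture viewer there is one more tool, called after "Emit:" as name([rows], argument=value, ...), one row to a line, values as JSON. apply_moves: Moves the arm, as the interface text tells. Its arguments: {"type":"object","properties":{"moves":{"type":"array","items":{"type":"array"}},"squeeze":{"type":"number"}},"required":["moves"]}

```bash
mkdir -p pics
cat > h.py <<'E'
import numpy as np, cv2
from workcell import env
from scipy.spatial.transform import Rotation as R
def save(name,cam):
    c=env.read_camera(cam); cv2.imwrite('pics/'+name+'.png',c['pixels'][:,:,::-1]); np.save('pics/'+name+'.npy',c,allow_pickle=True); return c
def load(name): return np.load('pics/'+name+'.npy',allow_pickle=True).item()
def tcp(s):
    T=np.eye(4); q=s['orientation']; T[:3,:3]=R.from_quat([q[1],q[2],q[3],q[0]]).as_matrix(); T[:3,3]=s['tcp_pos']; return T
def ray(c,u,v,T=None):
    f=200/np.tan(np.radians(c['fov_y'])/2)
    x,y=u-c['cx'],v-c['cy']
    if T is None:
        d=np.array([x/f,y/f,1.]); M=np.array(c['world_from_camera'])
    else:
        r=np.hypot(x,y); t=r/f; s=np.sin(t)/max(r,1e-9); d=np.array([x*s,y*s,np.cos(t)]); M=T@np.array(c['hand_eye'])
    d=M[:3,:3]@d; return M[:3,3],d/np.linalg.norm(d)
def onz(c,u,v,z,T=None):
    o,d=ray(c,u,v,T); return o+d*(z-o[2])/d[2]
def proj(c,p,T=None):
    f=200/np.tan(np.radians(c['fov_y'])/2)
    M=np.array(c['world_from_camera']) if T is None else T@np.array(c['hand_eye'])
    q=np.linalg.inv(M)@np.append(p,1)
    if T is None: return np.array([c['cx']+f*q[0]/q[2],c['cy']+f*q[1]/q[2]])
    r=np.hypot(q[0],q[1]); t=np.arctan2(r,q[2]); return np.array([c['cx']+f*t*q[0]/r,c['cy']+f*t*q[1]/r])
def tri(rs):
    A=np.zeros((3,3));b=np.zeros(3)
    for o,d in rs:
        P=np.eye(3)-np.outer(d,d);A+=P;b+=P@o
    p=np.linalg.solve(A,b); return p,[np.linalg.norm((np.eye(3)-np.outer(d,d))@(p-o)) for o,d in rs]
E
python3 - <<'E'
from h import *
s=env.get_state(); print(s)
for n in ['scene','top','wrist']:
    c=save(n+'0',n); print(n,c['fov_y'],c['cx'],c['cy'],np.round(c.get('world_from_camera',c.get('hand_eye')),3).tolist())
E
```

```text
{'clock': 0.0, 'joint_pos': array([1.17540756e+00, 3.13991388e-01, 4.50014752e-02, 1.30359789e+00,
       2.25818206e-06, 1.43119887e+00]), 'qvel': array([ 0.00012086, -0.001103  , -0.0007134 ,  0.00130802,  0.00162048,
        0.00262317]), 'tau': array([ 1.84385783e-03, -4.80622959e+01,  2.98534369e+01,  1.93930801e-02,
       -2.17074989e-05,  1.86850224e-05]), 'tcp_pos': array([0.14529453, 0.55582458, 0.23042319]), 'orientation': array([ 4.42464414e-04,  7.91520704e-01,  6.11141696e-01, -7.78829109e-04]), 'wrist_force': array([ 0.42030688, -0.66440509,  0.04295059]), 'ft_torque': array([-0.03127387,  0.04312735, -0.07065431]), 'finger_gap': 0.08543977585931406}
scene 42.18651432615207 330.7815167102474 207.81149048105652 [[-0.038, 0.616, -0.787, 1.832], [0.999, 0.026, -0.028, 0.008], [0.003, -0.787, -0.616, 1.042], [0.0, 0.0, 0.0, 1.0]]
top 48.78142190763637 319.33326171040045 203.2254294399228 [[-0.001, -0.998, 0.056, 0.525], [-1.0, 0.0, -0.011, -0.012], [0.011, -0.056, -0.998, 1.526], [0.0, 0.0, 0.0, 1.0]]
wrist 65.70646984690485 322.13098904665355 199.58709426868666 [[1.0, 0.0, 0.001, -0.0], [-0.0, 0.96, 0.278, -0.071], [-0.001, -0.278, 0.96, -0.142], [0.0, 0.0, 0.0, 1.0]]
```

View pics/scene0.png

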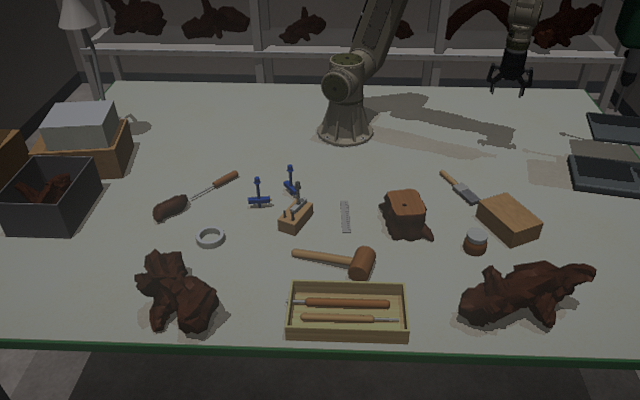

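View pics/top0.png

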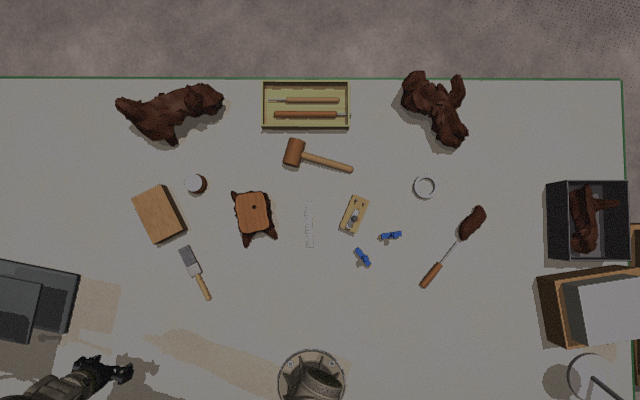

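View pics/wrist0.png

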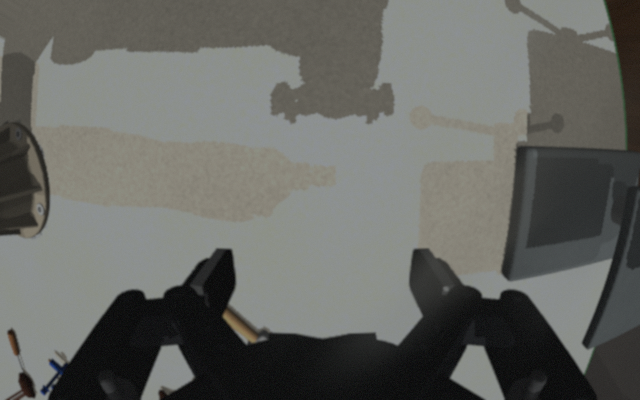

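The scene shows two blue look-alikes, at scene (258,192) and (291,182). The grey gauge is in the wooden block at scene (297,212) and top (352,213). The plinth is at scene (404,212) and top (253,213), with its hole at top (254,207). I'll enlarge these next.

Run:
```python
import cv2,numpy as np
a=cv2.imread('pics/scene0.png')[160:240,240:320]; b=cv2.imread('pics/top0.png')[185:245,325:385]; c=cv2.imread('pics/top0.png')[180:250,220:290]
cr=[cv2.resize(i,(400,400),interpolation=cv2.INTER_CUBIC) for i in (a,b)]
im=np.clip(np.hstack(cr)*1.4,0,255).astype('uint8'); cv2.imwrite('pics/crop0.png',im)
cv2.imwrite('pics/crop1.png',np.clip(cv2.resize(c,(560,560),interpolation=cv2.INTER_CUBIC)*1.4,0,255).astype('uint8'))
```

```text
(no output)
```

View pics/crop0.png

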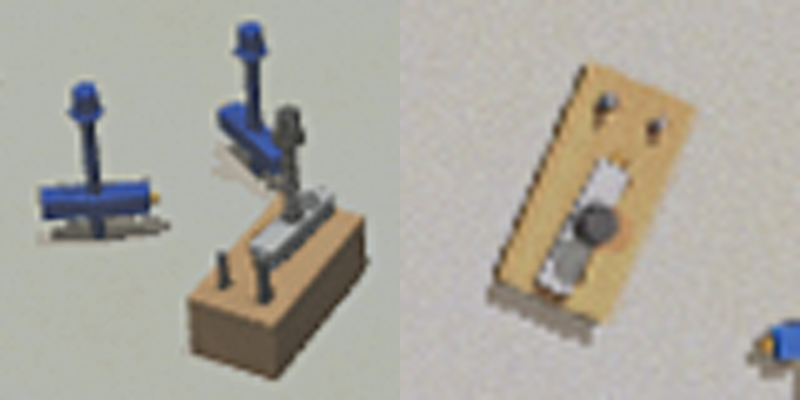

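View pics/crop1.png

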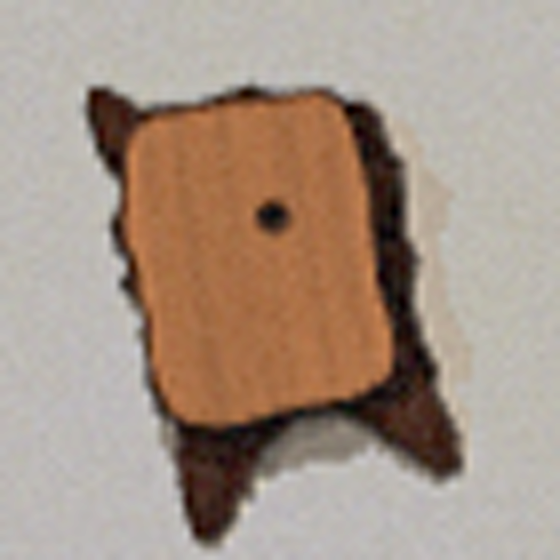

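The crop confirms it: the grey gauge with its dark head hangs in the tool block. The two blue ones stand off the block and are the look-alikes.

Run:
```python
from h import *
t=load('top0'); s=load('scene0')
g=lambda x,y:(325+(x-400)*.15-.5+.075,185+y*.15-.5+.075)
print('head',onz(t,*g(597,226),.141), 'barcorners',[onz(t,*g(*p),.061).round(4) for p in((607,157),(630,168),(562,298),(538,285))])
print('stand',[onz(t,*g(*p),.045).round(4) for p in((588,64),(697,106),(603,326),(497,285))])
sc=lambda x,y:(240+x/5-.4,160+y/5-.4)
print('head scene',onz(s,*sc(288,112),.141), tri([ray(s,*sc(288,112)),ray(t,*g(597,226))]))
p=lambda x,y:(220+x/8-.44,180+y/8-.44)
print('hole',onz(t,*p(273,215),.095))
print('plinth',[onz(t,*p(*q),.095).round(4) for q in((130,108),(358,92),(396,398),(165,428))])
# scene hole
im=s['pixels'][185:225,375:435].astype(int).sum(2)
cv2.imwrite('pics/crop2.png',cv2.resize(s['pixels'][180:245,370:440,::-1],(700,650),interpolation=cv2.INTER_CUBIC)[:600])
```

```text
head [ 0.55488275 -0.13633978  0.141     ] barcorners [array([ 0.5911, -0.1487,  0.061 ]), array([ 0.5856, -0.1602,  0.061 ]), array([ 0.5208, -0.1259,  0.061 ]), array([ 0.5273, -0.114 ,  0.061 ])]
stand [array([ 0.6388, -0.1408,  0.045 ]), array([ 0.6176, -0.1958,  0.045 ]), array([ 0.5067, -0.1477,  0.045 ]), array([ 0.5273, -0.0944,  0.045 ])]
head scene [ 0.55933189 -0.13835095  0.141     ] (array([ 0.55500924, -0.13773586,  0.13787785]), [np.float64(0.0011130841051065537), np.float64(0.0011130841051065258)])
hole [0.59508763 0.18540907 0.095     ]
plinth [array([0.6386, 0.2437, 0.095 ]), array([0.6451, 0.1513, 0.095 ]), array([0.521 , 0.1352, 0.095 ]), array([0.509 , 0.2283, 0.095 ])]
```

View pics/crop2.png

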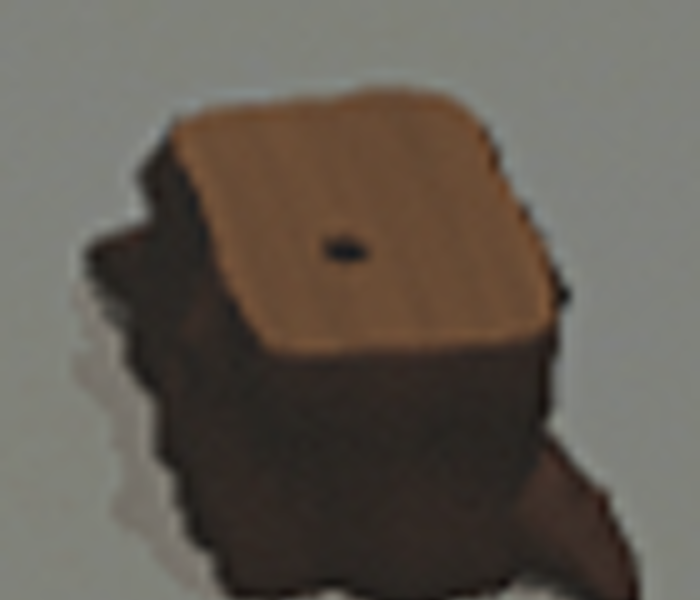

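Emit:
apply_moves([
  [[-2,4.5,0],-3,1],
  [[-5,10,0.5],-6,1],
  [[-7.5,16,1],-9,1],
  [[-10,22,1.5],-12,1],
  [[-13,28,2],-14.7,1],
  [[-15.5,34,2.5],-14.7,1],
  [[-18,40,3],-14.7,1],
  [[-21,46,3],-14.7,1],
  [[-24.5,53,3],-14.7,1],
  [[-24.5,53,3],-14.7,1],
])

```text
clock: 1.4
tcp_pos: [0.5982, 0.1826, 0.2005]
orientation: [-0.0, 0.708, 0.706, -0.0]
wrist_force: [0.5, 0.6, 0.5]
finger_gap: 0.0854
```

Run:
```python
from h import *
s=env.get_state(); print(s['clock'],s['tcp_pos'],s['orientation'],s['qvel'].round(3)); np.save('pics/w1s.npy',tcp(s)); save('w1','wrist')
```

```text
1.4 [0.59819539 0.18264273 0.20053339] [-3.68426643e-05  7.07748695e-01  7.06464249e-01 -2.18274485e-04] [-0.347  0.277  0.419  0.151  0.012 -0.361]
```

View pics/w1.png

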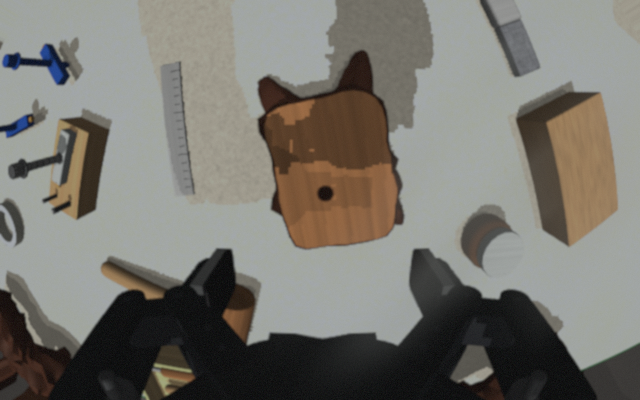

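The wrist view shows the hole clearly at about (326,193). The arm was still settling, so I'll take another picture.

Run:
```python
from h import *
for i in range(4): env.read_camera('wrist')
for k in range(2):
    s=env.get_state(); T=tcp(s); c=save(f'w2{k}','wrist'); np.save(f'pics/w2{k}s.npy',T)
    print(s['clock'],s['tcp_pos'],abs(s['qvel']).max())
    g=cv2.cvtColor(c['pixels'],cv2.COLOR_RGB2GRAY)[180:206,312:340]
    w=np.clip(70-g.astype(float),0,None); 
    ys,xs=np.mgrid[180:206,312:340]; u,v=(w*xs).sum()/w.sum(),(w*ys).sum()/w.sum(); print(g.min(),u,v,(w>0).sum(),onz(c,u,v,.095,T))
t=load('top0'); sc=load('scene0')
p=onz(c,u,v,.095,T); print('top',proj(t,p),'meas',(220+273/8-.44,180+215/8-.44)); print('scene',proj(sc,p),'meas',(370+34.5-.45,180+24.9-.45))
print(tri([ray(c,u,v,T),ray(t,253.7,206.4),ray(sc,404.05,204.45)]))
```

```text
1.65 [0.59552862 0.1853722  0.20077658] 0.02259337528087255
14 321.6010067558617 196.17419525765 206 [0.59293017 0.18521294 0.095     ]
1.7 [0.59525626 0.18585655 0.2010792 ] 0.012320345787950973
14 320.98328025477707 196.34527600849256 202 [0.59293165 0.1851783  0.095     ]
top [253.75119064 207.09895785] meas (253.685, 206.435)
scene [404.45526399 203.67882021] meas (404.05, 204.45000000000002)
(array([0.59434123, 0.18495372, 0.09291503]), [np.float64(0.0008302652227693419), np.float64(0.0011789927495647991), np.float64(0.000916080576487009)])
```

Emit:
apply_moves([
  [[-3,0,-2],0,1],
  [[-8,-1,-4],0,1],
  [[-13,-2,-4],0,1],
  [[-18,-3,-4],0,1],
  [[-23,-3.9,-4],0,1],
  [[-28,-3.9,-4],0,1],
  [[-32.2,-3.9,-4],0,1],
  [[-32.2,-3.9,-4],0,1],
  [[-32.2,-3.9,-4],0,1],
  [[-32.2,-3.9,-4],0,1],
])

```text
clock: 3.0
tcp_pos: [0.5575, -0.1351, 0.2415]
orientation: [-0.0, 0.706, 0.708, 0.0]
wrist_force: [0.1, -0.3, -0.8]
finger_gap: 0.0853
```

Run:
```python
from h import *
s=env.get_state(); print(s['clock'],s['tcp_pos'],s['orientation'],abs(s['qvel']).max().round(3)); np.save('pics/w3s.npy',tcp(s)); c=save('w3','wrist')
cv2.imwrite('pics/w3c.png',cv2.resize(c['pixels'][100:300,220:420,::-1],(600,600),interpolation=cv2.INTER_CUBIC))
```

```text
3.0 [ 0.55746095 -0.13512795  0.2414706 ] [-8.07963161e-05  7.06025615e-01  7.08186282e-01  1.21410880e-04] 0.004
```

View pics/w3c.png

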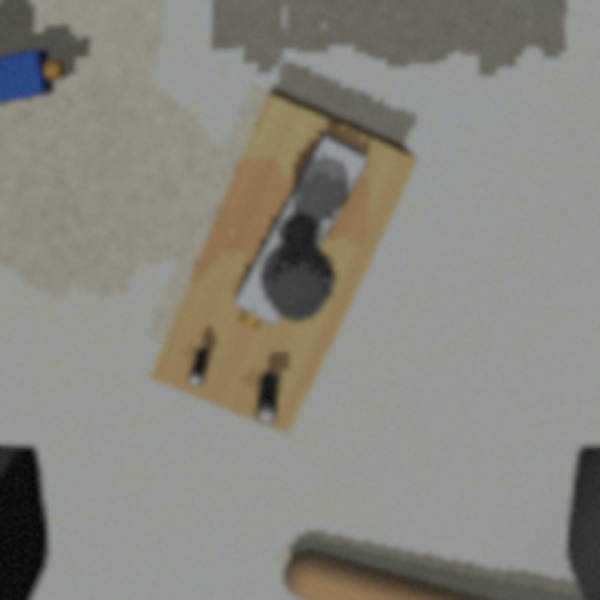

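Run:
```python
from h import *
c=load('w3'); g=c['pixels'][165:215,295:345,::-1].astype(float)
g=np.clip((g-20)*2.6,0,255).astype('uint8')
cv2.imwrite('pics/w3d.png',cv2.resize(g,(600,600),interpolation=cv2.INTER_CUBIC))
```

```text
(no output)
```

View pics/w3d.png

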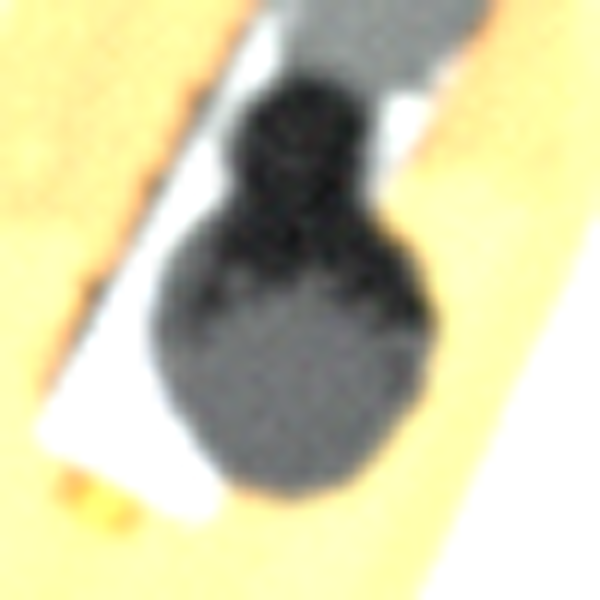

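Run:
```python
from h import *
c=load('w3'); T=np.load('pics/w3s.npy'); t=load('top0'); s=load('scene0')
p=onz(c,319.1,196.6,.141,T); print(p, proj(c,p-[0,0,.018],T))
print(proj(t,p),(354.1,218.5),proj(s,p),(297.2,182))
# base of rod on bar / bar centre z=.061
for q in ((305,80),): print(onz(c,295+q[0]/12-.5,165+q[1]/12-.5,.061,T))
for q in ((330,132),(368,155),(283,322),(236,303)): print(onz(c,220+q[0]/3-.33,100+q[1]/3-.33,.061,T))
```

```text
[ 0.55392377 -0.13731632  0.141     ] [319.28020378 191.03233332]
[354.4370998  218.78015795] (354.1, 218.5) [297.70138959 180.97530307] (297.2, 182)
[ 0.54827902 -0.13715758  0.061     ]
[ 0.51892524 -0.12704958  0.061     ]
[ 0.52691917 -0.11370187  0.061     ]
[ 0.58812049 -0.14356264  0.061     ]
[ 0.58095796 -0.16060464  0.061     ]
```

Emit:
apply_moves([
  [[-0.1,-0.35,1.5],0,1],
  [[-0.1,-0.35,4],0,1],
  [[-0.1,-0.35,6.5],0,1],
  [[-0.1,-0.35,8.5],0,1],
  [[-0.1,-0.35,9.5],0,1],
  [[-0.1,-0.35,10.5],0,1],
  [[-0.1,-0.35,11.0],0,1],
  [[-0.1,-0.35,11.0],0,1],
  [[-0.1,-0.35,11.0],0,1],
  [[-0.1,-0.35,11.0],0,1],
])

```text
clock: 4.3
tcp_pos: [0.5543, -0.138, 0.1318]
orientation: [0.0, 0.707, 0.707, 0.0]
wrist_force: [-0.8, -0.5, 1.3]
finger_gap: 0.0852
```

Run:
```python
from h import *
for i in range(4):
    s=env.get_state(); print(s['clock'],s['tcp_pos'],s['orientation'],s['wrist_force'])
    np.save('pics/w4s.npy',tcp(s)); c=save('w4','wrist')
save('s4','scene')
```

```text
4.3 [ 0.55429767 -0.13799194  0.13175141] [3.50964154e-04 7.06880423e-01 7.07332945e-01 2.20313886e-04] [-0.80919105 -0.52202729  1.30470923]
4.35 [ 0.55425085 -0.13799107  0.13167779] [3.06287757e-04 7.06879541e-01 7.07333859e-01 1.82269325e-04] [-0.27709094  0.44350641  0.55646742]
4.4 [ 0.55420687 -0.1379597   0.13162389] [2.61983215e-04 7.06875944e-01 7.07337476e-01 1.62461669e-04] [-0.59266045 -0.27098345  0.04554986]
4.45 [ 0.55412047 -0.13793463  0.1315166 ] [1.62978763e-04 7.06876881e-01 7.07336578e-01 1.19968793e-04] [ 0.22677022  0.71494523 -0.49941618]
```

View pics/w4.png

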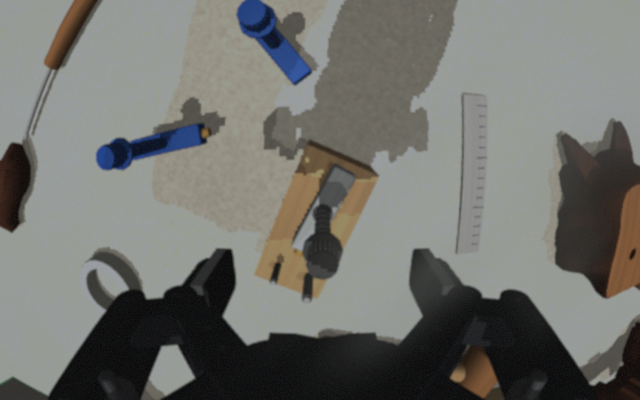

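Emit:
apply_moves([
  [[-0.05,0,0.4],0,1],
  [[-0.05,0,0.4],0,1],
  [[-0.05,0,0.4],0,0.5],
  [[-0.05,0,0.4],0,0.2],
  [[-0.05,0,0.4],0,0],
  [[-0.05,0,0.4],0,0],
  [[-0.05,0,0.4],0,0],
  [[-0.05,0,0.4],0,0],
  [[-0.05,0,0.4],0,0],
  [[-0.05,0,0.4],0,0],
], squeeze=45)

```text
clock: 5.8
tcp_pos: [0.554, -0.1383, 0.1273]
orientation: [-0.0, 0.707, 0.707, 0.0]
wrist_force: [-0.1, -0.3, 1.3]
finger_gap: 0.0136
```

Run:
```python
from h import *
s=env.get_state(); print(s['clock'],s['tcp_pos'],s['orientation'],s['wrist_force'],s['finger_gap'])
np.save('pics/w5s.npy',tcp(s)); c=save('w5','wrist')
cv2.imwrite('pics/w5c.png',cv2.resize(c['pixels'][140:340,200:440,::-1],(720,600),interpolation=cv2.INTER_CUBIC))
```

```text
5.8 [ 0.55402687 -0.13826376  0.12731019] [-3.86412748e-05  7.06811406e-01  7.07402026e-01  9.51251135e-05] [-0.07797811 -0.32355084  1.32638162] 0.01355106067323255
```

View pics/w5c.png

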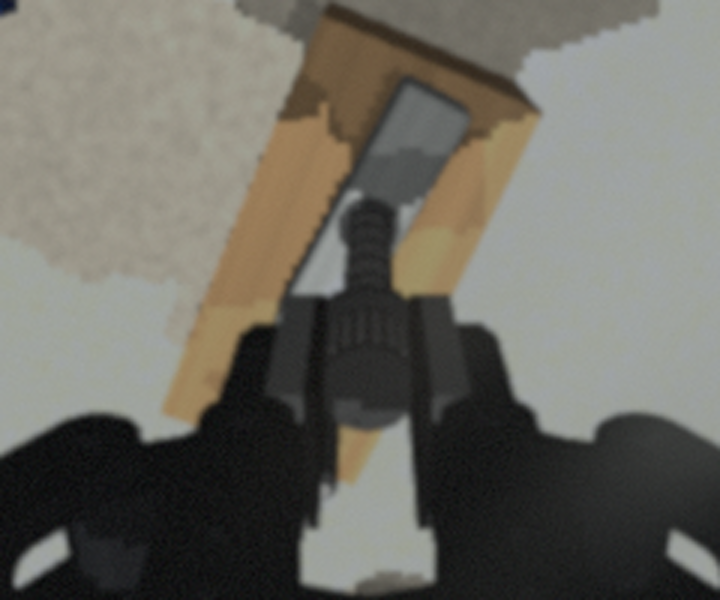

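Emit:
apply_moves([
  [[0,0,-0.5],0,0],
  [[0,0,-1.5],0,0],
  [[0,0,-3],0,0],
  [[0,0,-5],0,0],
  [[0,0,-7],0,0],
  [[0,0,-9],0,0],
  [[0,0,-10.5],0,0],
  [[0,0,-11],0,0],
  [[0,0,-11],0,0],
  [[0,0,-11],0,0],
])

```text
clock: 7.1
tcp_pos: [0.5536, -0.1382, 0.2364]
orientation: [-0.001, 0.707, 0.707, -0.0]
wrist_force: [-0.6, -0.6, -1.9]
finger_gap: 0.0136
```

Run:
```python
from h import *
s=env.get_state(); print(s['clock'],s['tcp_pos'],s['orientation'],s['wrist_force'],s['finger_gap'])
np.save('pics/w6s.npy',tcp(s)); c=save('w6','wrist'); d=save('s6','scene'); e=save('t6','top')
a=cv2.resize(c['pixels'][140:340,200:440,::-1],(400,333),interpolation=cv2.INTER_CUBIC)
p=proj(d,s['tcp_pos']).astype(int); q=proj(e,s['tcp_pos']).astype(int)
b=cv2.resize(d['pixels'][p[1]-30:p[1]+50,p[0]-48:p[0]+48,::-1],(400,333),interpolation=cv2.INTER_CUBIC)
cv2.imwrite('pics/c6.png',np.hstack([a,b]))
```

```text
7.1 [ 0.55363202 -0.13815648  0.23642462] [-6.88826277e-04  7.06819770e-01  7.07393298e-01 -2.44313345e-04] [-0.58249405 -0.64472181 -1.89503795] 0.013643545368834413
```

View pics/c6.png

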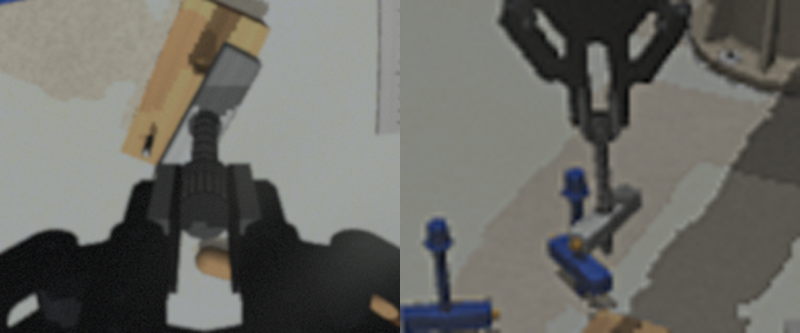

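Emit:
apply_moves([
  [[3,0.4,0],0,0],
  [[7,0.9,0],0,0],
  [[12,1.5,0],0,0],
  [[17,2,0],0,0],
  [[22,2.7,0],0,0],
  [[26,3.2,0],0,0],
  [[29.5,3.6,0],0,0],
  [[31.5,3.8,0],0,0],
  [[32.3,3.9,0],0,0],
  [[32.3,3.9,0],0,0],
])

```text
clock: 8.5
tcp_pos: [0.5928, 0.1843, 0.2371]
orientation: [0.0, 0.707, 0.707, -0.0]
wrist_force: [0.5, 0.1, -2.1]
finger_gap: 0.0143
```

Run:
```python
from h import *
for i in range(5): env.read_camera('wrist')
s=env.get_state(); print(s['clock'],s['tcp_pos'],s['orientation'],s['wrist_force'],abs(s['qvel']).max())
np.save('pics/w7s.npy',tcp(s)); c=save('w7','wrist'); d=save('s7','scene'); e=save('t7','top')
a=cv2.resize(c['pixels'][140:340,200:440,::-1],(400,333),interpolation=cv2.INTER_CUBIC)
p=proj(d,s['tcp_pos']).astype(int)
b=cv2.resize(d['pixels'][p[1]-20:p[1]+60,p[0]-48:p[0]+48,::-1],(400,333),interpolation=cv2.INTER_CUBIC)
cv2.imwrite('pics/c7.png',np.hstack([a,b])); print(p)
```

```text
8.75 [0.59285847 0.18363732 0.23742918] [6.56075178e-05 7.07337349e-01 7.06876135e-01 6.47906376e-06] [ 1.66521868 -0.64246283 -1.2179196 ] 0.0023063077569565444
[408 163]
```

View pics/c7.png

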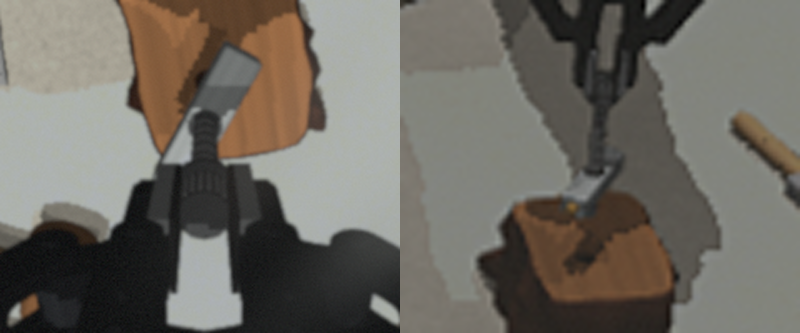

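Run:
```python
from h import *
s=np.load('pics/w7s.npy'); d=load('s7'); e=load('t7'); c=load('w7')
def crop(im,x0,y0,w,h,k,pts):
    o=cv2.resize(im[y0:y0+h,x0:x0+w,::-1],(w*k,h*k),interpolation=cv2.INTER_CUBIC); o=np.clip(o*1.5,0,255).astype('uint8')
    for p in pts: cv2.circle(o,tuple(int(v) for v in ((p[0]-x0+.5)*k,(p[1]-y0+.5)*k)),2,(0,255,0),-1)
    return o
t=s[:3,3]; H=np.array([.5929,.1852,.095])
pts=[t+[0,0,dz] for dz in (.014,-.002,-.066,-.082)] 
a=crop(d['pixels'],375,150,60,90,6,[proj(d,p) for p in pts+[H]]); 
q=proj(e,t).astype(int); b=crop(e['pixels'],q[0]-30,q[1]-30,60,60,6,[proj(e,p) for p in [t+[0,0,-.066],H]]); b=np.vstack([b,np.zeros((180,360,3),'uint8')])
cv2.imwrite('pics/d7.png',np.hstack([a,b])); print(q)
g=crop(c['pixels'],270,160,100,100,6,[proj(c,p,s) for p in pts+[H]]); cv2.imwrite('pics/e7.png',g)
```

```text
[247 204]
```

View pics/d7.png

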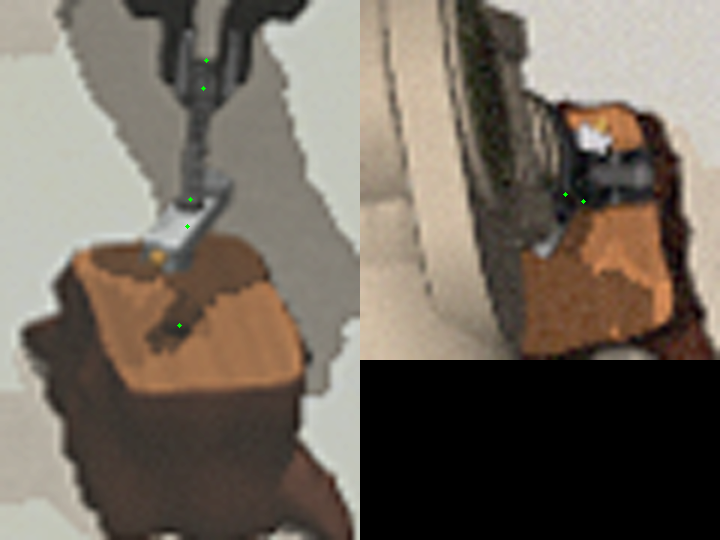

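View pics/e7.png

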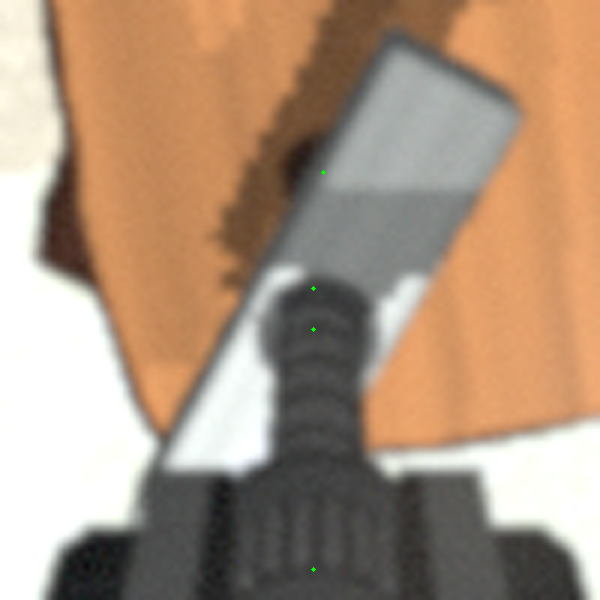

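Emit:
apply_moves([
  [[0.1,0,0.5],0,0],
  [[0.1,0,1],0,0],
  [[0.1,0,1.6],0,0],
  [[0.1,0,2.2],0,0],
  [[0.1,0,2.7],0,0],
  [[0.1,0,3.0],0,0],
  [[0.1,0,3.2],0,0],
  [[0.1,0,3.3],0,0],
  [[0.1,0,3.3],0,0],
  [[0.1,0,3.3],0,0],
])

```text
clock: 10.15
tcp_pos: [0.5929, 0.1857, 0.2045]
orientation: [0.0, 0.707, 0.707, 0.0]
wrist_force: [0.5, -0.2, -1.8]
finger_gap: 0.0137
```

```bash
cat > look.py <<'E'
from h import *
import sys
n=sys.argv[1]
for i in range(2): env.read_camera('wrist')
s=env.get_state(); print(s['clock'],s['tcp_pos'],s['orientation'],s['wrist_force'],abs(s['qvel']).max())
T=tcp(s); t=T[:3,3]; c=save('w'+n,'wrist'); d=save('s'+n,'scene')
def crop(im,x0,y0,w,h,k,pts):
    o=cv2.resize(im[y0:y0+h,x0:x0+w,::-1],(w*k,h*k),interpolation=cv2.INTER_CUBIC); o=np.clip(o*1.5,0,255).astype('uint8')
    for p in pts: cv2.circle(o,tuple(int(v) for v in ((p[0]-x0+.5)*k,(p[1]-y0+.5)*k)),2,(0,255,0),-1)
    return o
H=np.array([.5929,.1852,.095])
pts=[t+[0,0,dz] for dz in (-.066,-.1045)]+[H]
a=crop(d['pixels'],375,170,40,60,9,[proj(d,p) for p in pts])
g=crop(c['pixels'],280,160,80,100,5,[proj(c,p,T) for p in pts]); g=np.vstack([g,np.zeros((40,400,3),'uint8')])
cv2.imwrite('pics/l'+n+'.png',np.hstack([a,g]))
E
python3 look.py 8
```

```text
10.25 [0.59287772 0.18572268 0.20448156] [8.50816406e-05 7.06833488e-01 7.07379941e-01 1.78197679e-04] [ 0.05984953 -0.76143035 -0.72793746] 0.0017632439244117514
```

View pics/l8.png

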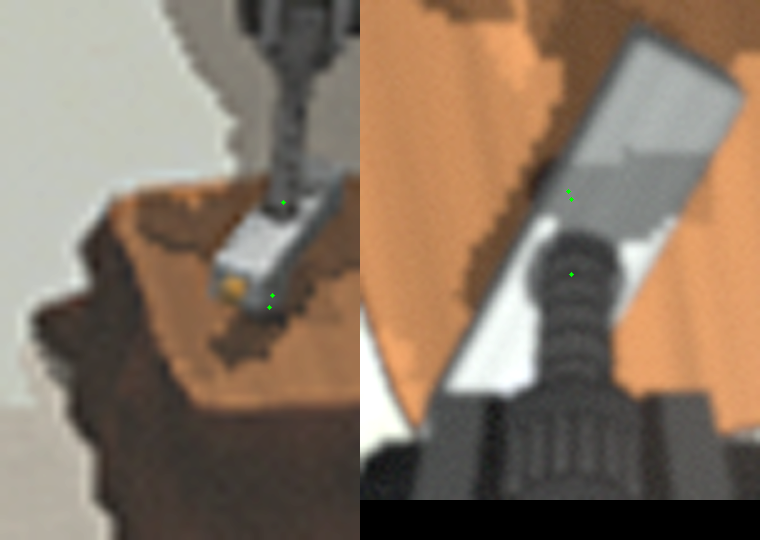

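Run:
```python
from h import *
s=load('scene0'); print('scene hole',onz(s,404.05,204.45,.095))
c=load('w21'); T=np.load('pics/w21s.npy')
im=c['pixels'][180:212,305:337,::-1]
o=np.clip(cv2.resize(im,(576,576),interpolation=cv2.INTER_CUBIC).astype(float)*1.5,0,255).astype('uint8')
for x,y in((.5929,.1852),(.5945,.1852)):
  for a in np.linspace(0,6.28,40):
    p=proj(c,[x+.006*np.cos(a),y+.006*np.sin(a),.095],T); cv2.circle(o,(int((p[0]-304.5)*18),int((p[1]-179.5)*18)),1,(0,255,0) if x<.5935 else (255,0,0),-1)
cv2.imwrite('pics/hole.png',o)
```

```text
scene hole [0.59677861 0.18368729 0.095     ]
```

View pics/hole.png

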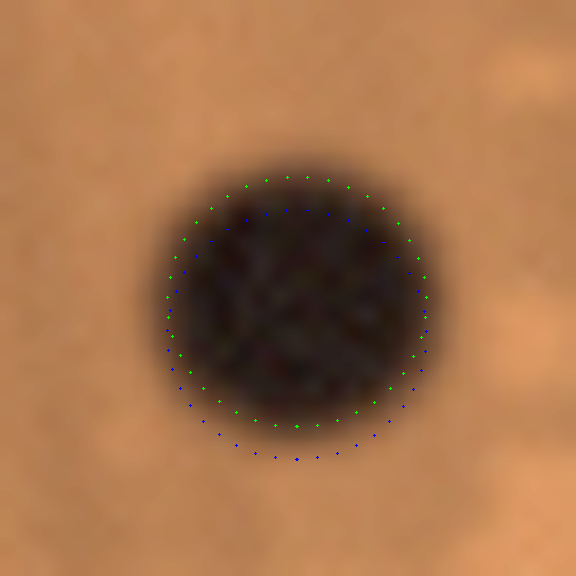

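Emit:
apply_moves([
  [[-0.08,0,0],0,0],
  [[-0.08,0,0.1],0,0],
  [[-0.08,0,0.2],0,0],
  [[-0.08,0,0.3],0,0],
  [[-0.08,0,0.4],0,0],
  [[-0.08,0,0.45],0,0],
  [[-0.08,0,0.5],0,0],
  [[-0.08,0,0.55],0,0],
  [[-0.08,0,0.6],0,0],
  [[-0.08,0,0.65],0,0],
])

```text
clock: 11.6
tcp_pos: [0.5928, 0.1849, 0.1978]
orientation: [-0.0, 0.707, 0.707, 0.0]
wrist_force: [0.2, 0.5, -1.3]
finger_gap: 0.0141
```

```bash
python3 look.py 9
```

```text
11.7 [0.59274137 0.18490316 0.19773631] [-4.05290684e-05  7.06831728e-01  7.07381726e-01  1.70148988e-06] [-0.13069262 -0.04292217 -3.09146196] 0.003283629026045918
```

View pics/l9.png

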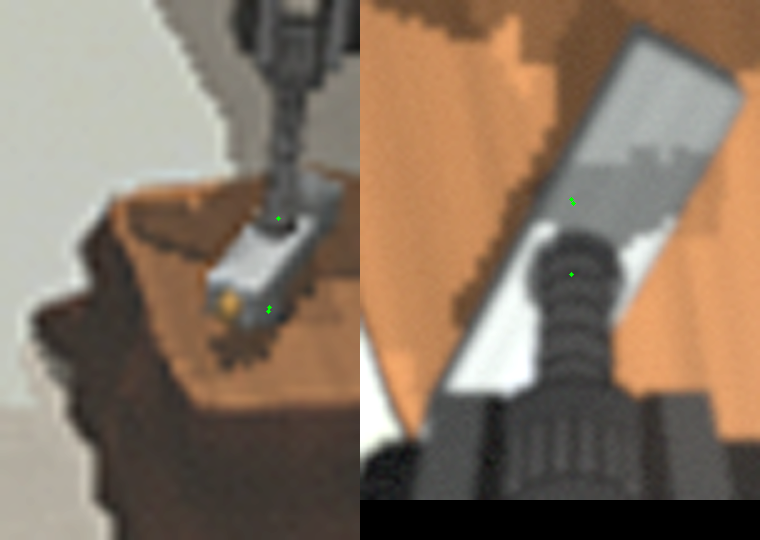

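Emit:
apply_moves([
  [[0,0,0.03],0,0],
  [[0,0,0.06],0,0],
  [[0,0,0.09],0,0],
  [[0,0,0.12],0,0],
  [[0,0,0.15],0,0],
  [[0,0,0.18],0,0],
  [[0,0,0.21],0,0],
  [[0,0,0.24],0,0],
  [[0,0,0.27],0,0],
  [[0,0,0.3],0,0],
])

```text
clock: 13.05
tcp_pos: [0.5928, 0.1849, 0.1948]
orientation: [-0.0, 0.707, 0.707, 0.0]
wrist_force: [0.2, 0.5, -1.4]
finger_gap: 0.0136
```

Emit:
apply_moves([
  [[0,0,0.05],0,0],
  [[0,0,0.1],0,0],
  [[0,0,0.15],0,0],
  [[0,0,0.2],0,0],
  [[0,0,0.25],0,0],
  [[0,0,0.3],0,0],
  [[0,0,0.35],0,0],
  [[0,0,0.4],0,0],
  [[0,0,0.45],0,0],
  [[0,0,0.5],0,0],
])

```text
clock: 14.3
tcp_pos: [0.5928, 0.1849, 0.1898]
orientation: [-0.0, 0.707, 0.707, 0.0]
wrist_force: [-0.1, 0.4, -1.9]
finger_gap: 0.0135
```

Emit:
apply_moves([
  [[0,0,0.1],0,0],
  [[0,0,0.2],0,0],
  [[0,0,0.3],0,0],
  [[0,0,0.4],0,0],
  [[0,0,0.5],0,0],
  [[0,0,0.6],0,0],
  [[0,0,0.7],0,0],
  [[0,0,0.8],0,0],
  [[0,0,0.9],0,0],
  [[0,0,0.95],0,0],
])

```text
clock: 15.55
tcp_pos: [0.5927, 0.1849, 0.1802]
orientation: [-0.0, 0.707, 0.707, -0.0]
wrist_force: [0.1, 0.5, -1.5]
finger_gap: 0.0134
```

```bash
python3 look.py 10
```

```text
15.65 [0.59273852 0.18489742 0.18022037] [-5.64036270e-05  7.06833200e-01  7.07380254e-01 -6.82387050e-06] [-0.0134297  -0.40955403 -1.84482195] 0.0030729437949967705
```

View pics/l10.png

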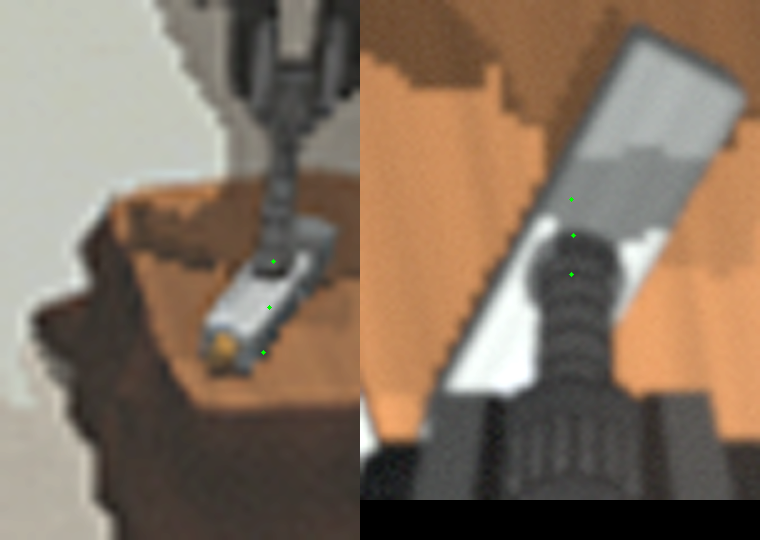

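Emit:
apply_moves([
  [[0,0,0.08],0,0],
  [[0,0,0.16],0,0],
  [[0,0,0.24],0,0],
  [[0,0,0.32],0,0],
  [[0,0,0.4],0,0],
  [[0,0,0.5],0,0],
  [[0,0,0.6],0,0],
  [[0,0,0.7],0,0],
  [[0,0,0.8],0,0],
  [[0,0,0.8],0,0],
])

```text
clock: 17.0
tcp_pos: [0.5928, 0.185, 0.1721]
orientation: [-0.0, 0.707, 0.707, 0.0]
wrist_force: [0.3, 0.3, 1.6]
finger_gap: 0.0139
```

```bash
python3 look.py 11
```

```text
17.1 [0.59275838 0.18496542 0.17210728] [-1.50917056e-04  7.06821382e-01  7.07392049e-01  1.26787189e-05] [0.05219433 0.90389993 0.04697318] 0.0006856876000139188
```

View pics/l11.png

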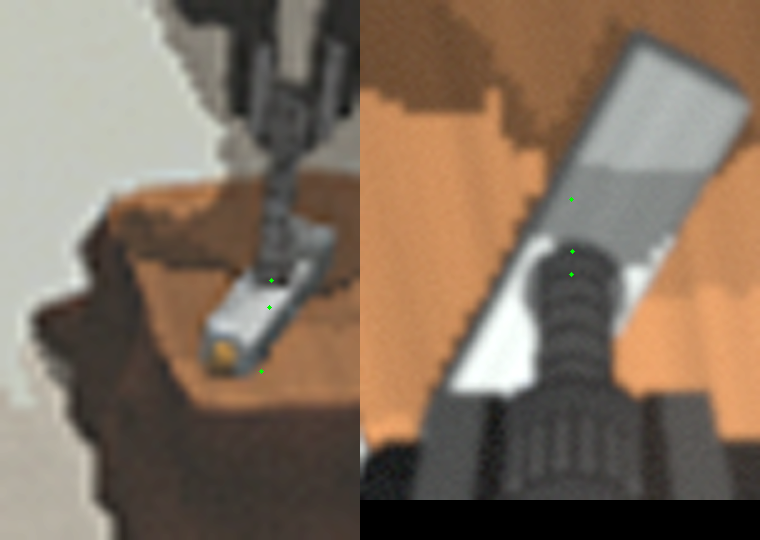

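Emit:
apply_moves([
  [[0,0,0],0,0.25],
  [[0,0,0],0,0.25],
  [[0,0,-0.25],0,0.25],
  [[0,0,-0.5],0,0.25],
  [[0,0,-0.6],0,0.152],
  [[0,0,-0.6],0,0.152],
  [[0,0,-0.6],0,0.152],
  [[0,0,-0.5],0,0.152],
  [[0,0,-0.4],0,0.152],
  [[0,0,-0.3],0,0.152],
], squeeze=20)

```text
clock: 18.45
tcp_pos: [0.5928, 0.185, 0.1754]
orientation: [0.0, 0.707, 0.707, 0.0]
wrist_force: [-1.0, 0.4, 2.6]
finger_gap: 0.0146
```

```bash
python3 look.py 12
python3 - <<'E'
from h import *
for i in range(2):
    s=env.get_state(); print(s['wrist_force'],s['finger_gap'],s['tcp_pos'][2]); 
    env.read_camera('wrist')
s=env.get_state(); print(s['wrist_force'],s['finger_gap'],s['tcp_pos'][2])
a=[cv2.resize(load(n)['pixels'][170:300,280:360,::-1],(370,600),interpolation=cv2.INTER_CUBIC) for n in('w11','w12')]
cv2.imwrite('pics/m12.png',np.clip(np.hstack(a)*1.6,0,255).astype('uint8'))
E
```

```text
18.55 [0.59274701 0.18497957 0.17524776] [-9.31323323e-05  7.06816893e-01  7.07396537e-01  1.01494549e-04] [-0.17360461  0.97356505  1.14257162] 0.0021533516405439104
[-0.30080569  0.14535871  1.90889343] 0.014201861341363708 0.17527418214316345
[-1.18740655  0.16141457  1.38332365] 0.014403733596004234 0.17525766650347294
[-0.16896476  1.13600146  0.51678513] 0.014307584735373675 0.17526767129316984
```

View pics/m12.png

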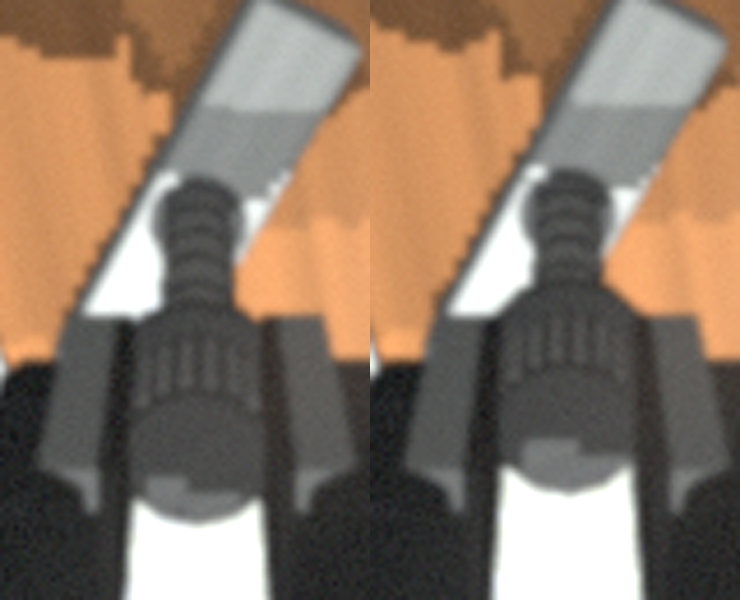

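Run:
```python
from h import *
c=load('w12'); s=env.get_state(); T=tcp(s); t=T[:3,3]
for dz in (.016,.014,.012,.01,.008,.006,-.002,-.056,-.06,-.066,-.07): print(dz,proj(c,t+[-.0,0,dz],T).round(2))
```

```text
0.016 [321.68 271.48]
0.014 [321.69 269.41]
0.012 [321.69 267.38]
0.01 [321.69 265.41]
0.008 [321.69 263.47]
0.006 [321.7  261.59]
-0.002 [321.71 254.45]
-0.056 [321.76 219.22]
-0.06 [321.76 217.27]
-0.066 [321.77 214.46]
-0.07 [321.77 212.67]
```

Emit:
apply_moves([
  [[0,0,0],0,0.166],
  [[0,0,0],0,0.166],
  [[0,0,0],0,0.166],
  [[0,0,0.02],0,0.166],
  [[0,0,0.04],0,0.166],
  [[0,0,0.06],0,0.166],
  [[0,0,0.08],0,0.166],
  [[0,0,0.1],0,0.166],
  [[0,0,0.12],0,0.166],
  [[0,0,0.15],0,0.166],
])

```text
clock: 20.0
tcp_pos: [0.5928, 0.1849, 0.1738]
orientation: [-0.0, 0.707, 0.707, 0.0]
wrist_force: [-1.1, 1.0, 2.6]
finger_gap: 0.0144
```

```bash
cat > l2.py <<'E'
from h import *
import sys
n,m=sys.argv[1:3]; f=[];g=[]
for i in range(2):
    s=env.get_state(); f.append(s['wrist_force'][2]); g.append(s['finger_gap']); c=save('w'+n,'wrist')
print(s['clock'],s['tcp_pos'].round(5),np.round(f,2),np.round(g,5))
b=load('w'+m)
def shift(x0,y0,w,h):   # image shift of patch from b to c
    t=cv2.cvtColor(b['pixels'],7)[y0:y0+h,x0:x0+w]; r=cv2.cvtColor(c['pixels'],7)[y0-10:y0+h+10,x0-3:x0+w+3]
    k=8; t=cv2.resize(t,None,fx=k,fy=k,interpolation=2); r=cv2.resize(r,None,fx=k,fy=k,interpolation=2)
    q=cv2.matchTemplate(r,t,cv2.TM_CCOEFF_NORMED); _,v,_,l=cv2.minMaxLoc(q); return l[0]/k-3,l[1]/k-10,round(v,3)
print('head',shift(308,237,30,45),'bar',shift(322,175,34,30))
E
python3 l2.py 13 12
```

```text
20.05 [0.59276 0.18491 0.17374] [2.59 1.35] [0.01436 0.01408]
head (0.0, 0.0, 0.999) bar (0.25, 0.25, 0.994)
```

Emit:
apply_moves([
  [[0,0,0],0,0.172],
  [[0,0,0],0,0.172],
  [[0,0,0.02],0,0.172],
  [[0,0,0.04],0,0.172],
  [[0,0,0.06],0,0.172],
  [[0,0,0.08],0,0.172],
  [[0,0,0.1],0,0.172],
  [[0,0,0.12],0,0.172],
  [[0,0,0.14],0,0.172],
  [[0,0,0.16],0,0.172],
])

```text
clock: 21.35
tcp_pos: [0.5928, 0.1849, 0.1722]
orientation: [-0.0, 0.707, 0.707, 0.0]
wrist_force: [-0.8, 0.0, 2.5]
finger_gap: 0.0145
```

```bash
python3 l2.py 14 13
```

```text
21.4 [0.59275 0.18489 0.17216] [2.54 1.99] [0.01445 0.01487]
head (0.125, 0.0, 0.994) bar (0.125, 0.625, 0.992)
```

Emit:
apply_moves([
  [[0,0,0],0,0.178],
  [[0,0,0],0,0.178],
  [[0,0,0.02],0,0.178],
  [[0,0,0.04],0,0.178],
  [[0,0,0.06],0,0.178],
  [[0,0,0.08],0,0.178],
  [[0,0,0.1],0,0.178],
  [[0,0,0.12],0,0.178],
  [[0,0,0.14],0,0.178],
  [[0,0,0.16],0,0.178],
])

```text
clock: 22.7
tcp_pos: [0.5928, 0.1849, 0.1706]
orientation: [-0.0, 0.707, 0.707, 0.0]
wrist_force: [-1.0, 0.6, 2.5]
finger_gap: 0.0149
```

```bash
python3 l2.py 15 14
```

```text
22.75 [0.59276 0.1849  0.17055] [2.52 2.12] [0.01486 0.01555]
head (0.125, 0.0, 0.995) bar (0.125, 0.5, 0.992)
```

Emit:
apply_moves([
  [[0,0,0],0,0.181],
  [[0,0,0.04],0,0.181],
  [[0,0,0.08],0,0.181],
  [[0,0,0.12],0,0.181],
  [[0,0,0.16],0,0.181],
  [[0,0,0.2],0,0.181],
  [[0,0,0.25],0,0.181],
  [[0,0,0.3],0,0.181],
  [[0,0,0.35],0,0.181],
  [[0,0,0.4],0,0.181],
])

```text
clock: 24.05
tcp_pos: [0.5928, 0.1849, 0.1666]
orientation: [-0.0, 0.707, 0.707, 0.0]
wrist_force: [-0.5, 0.3, 1.0]
finger_gap: 0.0151
```

```bash
python3 l2.py 16 15
```

```text
24.1 [0.59275 0.18492 0.16649] [1.04 1.92] [0.0151  0.01571]
head (0.0, 0.125, 0.995) bar (0.375, 1.375, 0.959)
```

Emit:
apply_moves([
  [[0,0,0.05],0,0.182],
  [[0,0,0.1],0,0.182],
  [[0,0,0.15],0,0.182],
  [[0,0,0.2],0,0.182],
  [[0,0,0.25],0,0.182],
  [[0,0,0.3],0,0.182],
  [[0,0,0.35],0,0.182],
  [[0,0,0.4],0,0.182],
  [[0,0,0.45],0,0.182],
  [[0,0,0.5],0,0.182],
])

```text
clock: 25.4
tcp_pos: [0.5929, 0.1849, 0.1618]
orientation: [0.0, 0.707, 0.707, 0.0]
wrist_force: [-2.0, 0.6, 4.3]
finger_gap: 0.0156
```

```bash
python3 l2.py 17 16
```

```text
25.45 [0.59294 0.18492 0.16186] [4.25 2.67] [0.01558 0.01554]
head (0.0, 0.25, 0.989) bar (0.25, 1.875, 0.975)
```

Emit:
apply_moves([
  [[0,0,0.02],0,0.182],
  [[0,0,0.04],0,0.182],
  [[0,0,0.06],0,0.182],
  [[0,0,0.08],0,0.182],
  [[0,0,0.1],0,0.182],
  [[0,0,0.12],0,0.182],
  [[0,0,0.14],0,0.182],
  [[0,0,0.16],0,0.182],
  [[0,0,0.18],0,0.182],
  [[0,0,0.2],0,0.182],
])

```text
clock: 26.75
tcp_pos: [0.5934, 0.1849, 0.1604]
orientation: [0.001, 0.707, 0.707, 0.001]
wrist_force: [-1.1, 0.8, 6.4]
finger_gap: 0.0157
```

```bash
python3 l2.py 18 17
```

```text
26.8 [0.59345 0.18497 0.16042] [6.37 7.43] [0.01567 0.01524]
head (0.0, 0.5, 0.993) bar (0.125, -0.375, 0.99)
```

Emit:
apply_moves([
  [[0,0,0],0,0.176],
  [[0,0,0],0,0.176],
  [[0,0,0.01],0,0.176],
  [[0,0,0.02],0,0.176],
  [[0,0,0.03],0,0.176],
  [[0,0,0.04],0,0.176],
  [[0,0,0.05],0,0.176],
  [[0,0,0.06],0,0.176],
  [[0,0,0.06],0,0.176],
  [[0,0,0.06],0,0.176],
])

```text
clock: 28.1
tcp_pos: [0.5936, 0.185, 0.1604]
orientation: [0.001, 0.707, 0.707, 0.001]
wrist_force: [-0.6, 0.7, 8.2]
finger_gap: 0.0152
```

```bash
python3 l2.py 19 18
```

```text
28.15 [0.5936  0.18499 0.16039] [8.15 8.21] [0.01523 0.01501]
head (-0.125, -0.125, 0.997) bar (0.0, -0.125, 0.997)
```

Emit:
apply_moves([
  [[0,0,0.02],0,0.172],
  [[0,0,0.05],0,0.172],
  [[0,0,0.08],0,0.172],
  [[0,0,0.1],0,0.172],
  [[0,0,0.1],0,0.172],
  [[0,0,0.1],0,0.172],
  [[0,0,0.1],0,0.172],
  [[0,0,0.1],0,0.172],
  [[0,0,0.1],0,0.172],
  [[0,0,0.1],0,0.172],
])

```text
clock: 29.45
tcp_pos: [0.5942, 0.1851, 0.1603]
orientation: [0.001, 0.707, 0.707, 0.002]
wrist_force: [-2.4, 0.5, 11.4]
finger_gap: 0.0147
```

```bash
python3 l2.py 20 19; python3 look.py 20b
```

```text
29.5 [0.5942  0.18507 0.16028] [11.43 12.19] [0.01475 0.01496]
head (0.0, -0.125, 0.996) bar (0.0, -0.375, 0.979)
29.65 [0.59419819 0.18505136 0.16028106] [0.00130777 0.70685135 0.7073587  0.00176546] [-1.42452257 -0.08182255 11.30624102] 0.0016967151017963354
```

View pics/l20b.png

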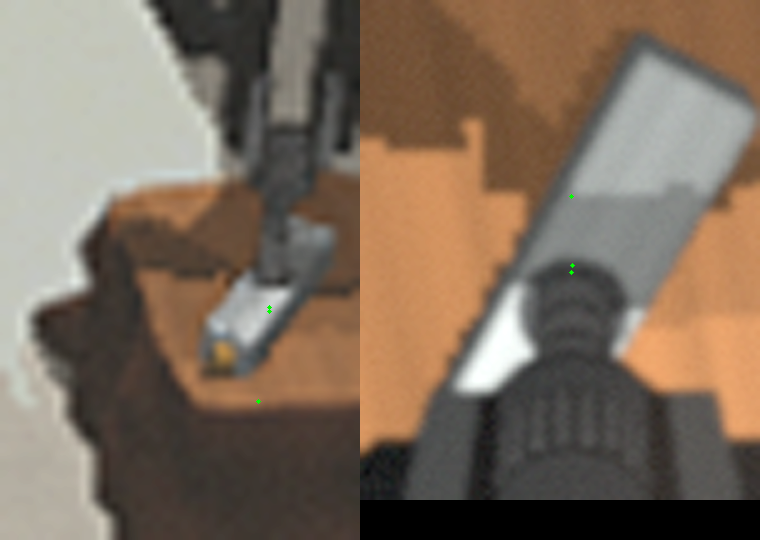

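Emit:
apply_moves([
  [[0,-0.03,0],0,0.172],
  [[0,-0.06,0],0,0.172],
  [[0,-0.09,0],0,0.172],
  [[0,-0.12,0],0,0.172],
  [[0,-0.12,0],0,0.172],
  [[0,-0.12,0],0,0.172],
  [[0,-0.12,0],0,0.172],
  [[0,-0.12,0],0,0.172],
  [[0,-0.12,0],0,0.172],
  [[0,-0.12,0],0,0.172],
])

```text
clock: 31.0
tcp_pos: [0.5935, 0.185, 0.1602]
orientation: [0.002, 0.707, 0.707, 0.002]
wrist_force: [-0.8, 0.3, 11.7]
finger_gap: 0.0151
```

Emit:
apply_moves([
  [[0,0,0.03],0,0.172],
  [[0,0,0.03],0,0.172],
  [[0,0,0.03],0,0.172],
  [[0,0,0.03],0,0.172],
  [[0,0,0.03],0,0.172],
  [[0,0,0.03],0,0.172],
  [[0,0,0.03],0,0.172],
  [[0,0,0.03],0,0.172],
  [[0,0,0.03],0,0.172],
  [[0,0,0.03],0,0.172],
])

```text
clock: 32.25
tcp_pos: [0.5936, 0.185, 0.1602]
orientation: [0.002, 0.707, 0.707, 0.002]
wrist_force: [0.0, 0.6, 12.0]
finger_gap: 0.015
```

```bash
python3 l2.py 21 20
```

```text
32.3 [0.5936  0.18498 0.1602 ] [11.97 12.54] [0.01499 0.01555]
head (0.0, 0.125, 0.997) bar (0.0, 0.125, 0.979)
```

Emit:
apply_moves([
  [[0,0,-0.04],0,0.172],
  [[0,0,-0.08],0,0.172],
  [[0,0,-0.12],0,0.172],
  [[0,0,-0.15],0,0.172],
  [[0,0,-0.15],0,0.19],
  [[0,0,-0.15],0,0.22],
  [[0,0,-0.15],0,0.3],
  [[0,0,-0.15],0,0.45],
  [[0,0,-0.15],0,0.6],
  [[0,0,-0.15],0,0.6],
])

```text
clock: 33.6
tcp_pos: [0.5916, 0.1849, 0.1592]
orientation: [0.0, 0.707, 0.707, 0.0]
wrist_force: [-0.1, 0.3, -0.0]
finger_gap: 0.0513
```

Emit:
apply_moves([
  [[0,0,-0.5],0,0.6],
  [[0,0,-1.2],0,0.6],
  [[0,0,-2.2],0,0.6],
  [[0,0,-3.5],0,0.6],
  [[0,0,-5],0,0.6],
  [[0,0,-7],0,0.6],
  [[0,0,-9],0,0.6],
  [[0,0,-10],0,0.6],
  [[0,0,-10],0,0.6],
  [[0,0,-10],0,0.6],
])

```text
clock: 34.85
tcp_pos: [0.5913, 0.1849, 0.2585]
orientation: [-0.0, 0.707, 0.707, -0.0]
wrist_force: [-0.1, 0.0, -0.1]
finger_gap: 0.051
```

Run:
```python
from h import *
for i in range(4): env.read_camera('wrist')
s=env.get_state(); T=tcp(s); np.save('pics/w22s.npy',T); print(s['clock'],s['tcp_pos'],s['wrist_force'],s['finger_gap'])
c=save('w22','wrist'); d=save('s22','scene')
a=cv2.resize(c['pixels'][120:270,270:370,::-1],(400,600),interpolation=cv2.INTER_CUBIC)
b=cv2.resize(d['pixels'][160:240,375:428,::-1],(397,600),interpolation=cv2.INTER_CUBIC)
cv2.imwrite('pics/c22.png',np.clip(np.hstack([a,b])*1.5,0,255).astype('uint8'))
```

```text
35.05 [0.59120141 0.18481413 0.2584087 ] [-0.51512392 -0.21077728  0.28845136] 0.05144359023071997
```

View pics/c22.png

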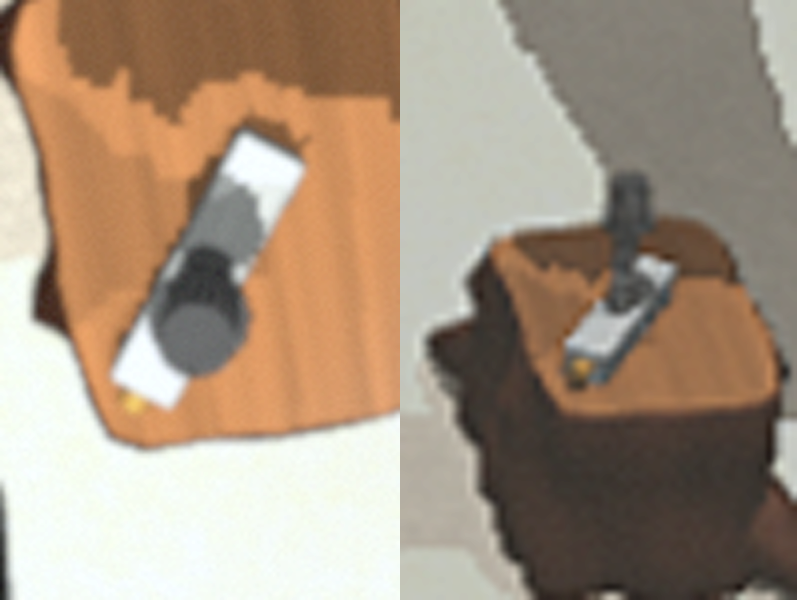

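Run:
```python
from h import *
c=load('w22'); T=np.load('pics/w22s.npy')
f=lambda x,y,z:onz(c,270+x/4-.375,120+y/4-.375,z,T)
h=f(200,339,.1695); q=np.array([f(*p,.111) for p in((240,128),(303,163),(172,408),(112,378))])
print(h,q.mean(0),np.linalg.norm(q[0]-q[3]),np.linalg.norm(q[1]-q[2]),np.linalg.norm(q[0]-q[1]))
d=h-q.mean(0); print('tilt deg',np.degrees(np.arctan2(np.hypot(d[0],d[1]),d[2])))
# hole vs gauge bar (scene)
for n,nb in (('scene0','s22'),):
    for b,nm in ((load(n),'before'),(load(nb),'after')): cv2.imwrite(f'pics/f_{nm}.png',b['pixels'][:,:,::-1])
a=cv2.absdiff(load('scene0')['pixels'],load('s22')['pixels']).max(2); a=cv2.resize(a[100:300],(640,200)); cv2.imwrite('pics/diff.png',np.clip(a*3.,0,255).astype('uint8'))
```

```text
[0.59060561 0.18309349 0.1695    ] [0.59165776 0.18389054 0.111     ] 0.06938130763039968 0.06908181792976503 0.01710402888603396
tilt deg 1.2925772684939145
```

View pics/diff.png

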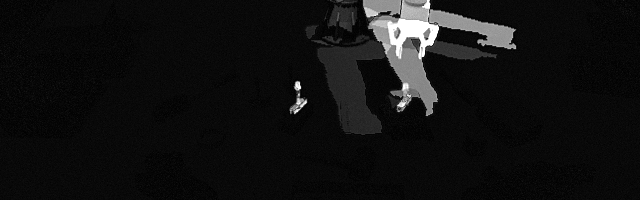

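View pics/f_after.png

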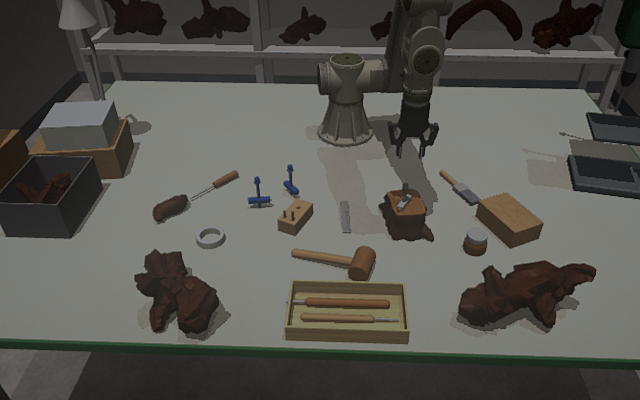

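```bash
python3 -c "
from workcell import env
print(env.get_state()['clock'],env.get_state()['qvel'].round(3)); print(env.hand_in())"
```

```text
35.15 [ 0.    -0.003  0.003 -0.002  0.     0.002]
the job is handed in; nothing more can be done
None
```

The gauge is standing in the plinth's hole with its rod on the bottom and crossbar on the wood. I handed the job in at 35.15 s. No verdict was reported, so the checks below are my own.

- **What I did:** I took the grey gauge from the tool block and left the blue look-alikes alone. I lowered the rod into the hole until the crossbar rested on the wood, then slid the rod down with a light grip that would slip before the load got high. It stopped about 43 to 44 mm down. I held it there for over 3 s at roughly 8 to 12.5 N on the wrist sensor, eased off part of the load, opened the fingers and lifted the arm clear.
- **Last checks:**
  - The wrist picture put the gauge at about 1.3° from vertical, with an uncertainty of about 1°. The limit is 3.4°.
  - The crossbar's centre was about 1.8 mm from where I had measured the hole. The limit is 4 mm, and calibration is good to about 2 mm.
  - The crossbar looked flat on the wood.
  - The wrist force was about zero after letting go. Comparing before and after scene pictures showed only the gauge, the arm and its shadows had changed.
- **What I could not confirm:**
  - I judged that the rod was on the bottom from the stop in travel: the tool went down only 0.2 mm while the force rose from about 7 to 12 N. The bottom of the hole cannot be seen.
  - The tool drifted up to 1.4 mm sideways under load, and I corrected it during the hold.

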